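# Sort the glassware after an extraction run

### The arm

A 6-joint arm with a two-finger parallel gripper is mounted at the origin on the work surface. World frame = base frame: x ahead of the robot, y to its left, z up, the work surface at z = 0. Lengths are in m, angles in rad, forces in N, time in s.
With the tool pointing down it reaches from about 0.425 to 0.95 m from the base axis. Payload 3.5 kg.
Tool frame: the origin (TCP) lies on the centre line of the jaws, within the pads' length; the fingertips stand 14 mm ahead of it and the grasp point (between the pads) lies 5 mm behind it (tip_reach is the z of the fingertips in the tool frame, in m); z points along the fingers, y is the line along which they close (so a half turn about z gives the same grasp; the last joint's range is limited). The gripper opens to 85 mm and grips with 20 to 120 N. Pads are 22 mm wide; open, the fingers measure 114 mm over their backs; the gripper's body (76 mm by 85 mm) begins 54 mm behind the grasp point. The pads swing forward as they close: fully open they stand 13 mm farther back than shut.
Start: joints at [-1.322, 0.286, 1.577, -0, 1.279, -0.15], TCP at [0.262, -0.622, 0.245] pointing down, gripper open.
Joint ranges: [-2.77, 2.77], [-0.9, 2.22], [0.21, 2.48], [-1.53, 4.67], [0.24, 2.81], [-2.84, 2.84]. Speed limits (rad/s): [2.79, 2.79, 3.14, 3.14, 3.14, 3.14].

### API

Orientations are given as a rotation vector (axis times angle).
In Python, from rig import sense, get_image, job_done, tip_reach gives the robot as it stands.
- The arm moves only by the tool send_rows, never from a script. Its argument "steps" is a list of rows, each a list of 7 numbers: the shift along the tool's x, y, z in units of 25 cm (1.0 is 25 cm), then the turn, a rotation vector about the tool's x, y, z in units of 60 degrees (1.0 is 60 degrees), then the opening, from 0 (shut) to 1 (fully open). In form: [[tx, ty, tz, rx, ry, rz, claw], ...]. A call has exactly 5 rows; each row shifts and turns the commanded pose from where the row before left it, along the tool's axes as they then stand; what a row does not reach is not made up. A row lasts 1/12 s, in which the tool goes at most 41.7 mm and 7.16 degrees, less where a joint would pass 70% of its speed; a pose out of reach is approached as far as the arm can. A call with a number of a shift or a turn outside -1 to 1 is refused whole. A call with a gripper value outside its range is refused whole. The fingers move at their own pace and stop on an object; "force" is the grip in N (left out, the last holds). Time passes only in rows, so rows that do not move let the fingers close, or fill a call up. It gives the time, the measured TCP pose, the force, the opening and the grip force at its end, in the units of the state.
- sense(): the state, without advancing time (a new reading comes with each control period).
- get_image(name): name is "scene" or "top" or "wrist"; returns a dict with "frame" (384x512x3 uint8, red, green, blue), "vfov" (degrees; the focal length in pixels is half the picture's height over the tangent of half this angle, whatever the lens; pixels are square), "cx", "cy" (the principal point, pixels), "R" (3x3) and "t" (3): a world point X has camera coordinates R X + t. Camera axes: x right, y down, z forward; pixel columns grow to the right and rows downward; lengths in m; the calibration is good to about 2 mm. The wrist camera is an equidistant fisheye: a pixel r from the principal point sees the ray r / f radians off the axis. A picture is of the moment at which its call begins. There is no depth.
- job_done(): hands the job in; it is judged then, once.
The state is a dict: "t": time; "q": joint angles; "joint_vel": joint speeds; "tau": joint torques, N m; "tool_pos": TCP position; "tool_rot": TCP orientation; "force": force on the tool from outside, world axes, zero at the start; "wrist_torque": the same for the moment, N m; "opening": finger opening in m; "finger_force": force on a finger pad.
Only numpy, scipy, OpenCV 4.12 (cv2) and the standard library are available. Lean on these libraries where they do the work, as an engineer would, in place of code of your own. Each camera call takes 0.05 s, during which the arm holds its last target. There are 200 camera calls.

### The job

Sort the loose glassware: stand the two wide bottles in the rack with the two large wells and the two slim vials in the rack with the two small wells, one to a well, and lay the loose blue screw cap in the round steel dish, closed side up as it lies now. Keep the glass upright and set it down gently rather than dropping it, and leave the blue tub and the carton where they are.

Things in the scene. Friction and masses are not known exactly. Their poses are not given: they have to be found in the camera images.
- bottle_a: Amber glass bottle with a white screw cap, standing upright: straight round body 50 mm in diameter up to 85 mm, then a short shoulder, a neck and a cap 32 mm in diameter; 118 mm tall in all, about 0.17 kg. Origin: centre of its underside; z up. Its yaw means nothing. The two bottles are alike.
- bottle_b: Amber glass bottle with a white screw cap, standing upright: straight round body 50 mm in diameter up to 85 mm, then a short shoulder, a neck and a cap 32 mm in diameter; 118 mm tall in all, about 0.17 kg. Origin: centre of its underside; z up. Its yaw means nothing. The two bottles are alike.
- vial_a: Slim amber glass vial with a white screw cap, standing upright: 28 mm in diameter up to 80 mm, cap 25 mm in diameter, 95 mm tall in all, about 60 g. Origin: centre of its underside; z up. Its yaw means nothing. The two vials are alike.
- vial_b: Slim amber glass vial with a white screw cap, standing upright: 28 mm in diameter up to 80 mm, cap 25 mm in diameter, 95 mm tall in all, about 60 g. Origin: centre of its underside; z up. Its yaw means nothing. The two vials are alike.
- screw_cap: Loose blue plastic screw cap, a ribbed disc 52 mm in diameter and 24 mm high, lying flat with its closed side up, about 30 g. Origin: centre of its underside; z up. Its yaw means nothing.
- wide_rack: Grey plastic rack block fixed to the bench, 84 x 164 x 35 mm (x, y, z), with two large round wells open at the top, 66 mm in diameter and 30 mm deep, their flat black floors 5 mm above the bench. Origin: centre of its underside; the wells' axes stand 40 mm either side of it along its y axis. z up.
- narrow_rack: Grey plastic rack block fixed to the bench, 60 x 116 x 35 mm (x, y, z), with two small round wells open at the top, 44 mm in diameter and 30 mm deep, their flat black floors 5 mm above the bench. Origin: centre of its underside; the wells' axes stand 29 mm either side of it along its y axis. z up.
- dish: Round shallow stainless steel dish fixed to the bench, 122 mm across the rim, 16 mm high, its flat inner floor about 110 mm across and 4 mm above the bench. Origin: centre of its underside; z up.
- tub: Bystander, not to be shifted: empty open blue plastic tub, 48 mm in diameter and 62 mm tall, standing loose among the glassware. Origin: centre of its underside; z up.
- carton: Bystander, not to be shifted: closed plain carton 85 x 130 x 45 mm (x, y, z), lying loose on the right-hand side of the bench. Origin: centre of its underside; z up.

How it is judged:
At the end, for the whole second after the job is handed in: Bottles on the well floors of the wide rack, vials on those of the narrow rack, one to a well, underside 2 to 11 mm above the bench, under 0.15 rad from upright; cap flat, closed side up, on the dish floor within 35 mm of its centre; all released and at rest (x of bottle_a in the frame of wide_rack between -0.012 and 0.012 m and y of bottle_a in the frame of wide_rack between -0.055 and 0.055 m and z of bottle_a in the frame of wide_rack between 0.002 and 0.011 m and angle between each of bottle_a, bottle_b, vial_a, vial_b, screw_cap's own z axis and vertical below 0.15 rad and x of bottle_b in the frame of wide_rack between -0.012 and 0.012 m and y of bottle_b in the frame of wide_rack between -0.055 and 0.055 m and z of bottle_b in the frame of wide_rack between 0.002 and 0.011 m and x of vial_a in the frame of narrow_rack between -0.012 and 0.012 m and y of vial_a in the frame of narrow_rack between -0.042 and 0.042 m and z of vial_a in the frame of narrow_rack between 0.002 and 0.011 m and x of vial_b in the frame of narrow_rack between -0.012 and 0.012 m and y of vial_b in the frame of narrow_rack between -0.042 and 0.042 m and z of vial_b in the frame of narrow_rack between 0.002 and 0.011 m and horizontal distance between screw_cap and dish below 0.035 m and z of screw_cap in the frame of dish between 0.001 and 0.009 m and linear speed of each of bottle_a, bottle_b, vial_a, vial_b, screw_cap below 0.02 m/s and contact force between each of bottle_a, bottle_b, vial_a, vial_b, screw_cap and the fingers below 0.05 N); the robot touches nothing.
It fails at once if a bottle is tipped over (more than about 35 degrees from upright) (angle between any of bottle_a, bottle_b's own z axis and vertical above 0.6 rad).
It fails at once if a vial is tipped over (more than about 35 degrees from upright) (angle between any of vial_a, vial_b's own z axis and vertical above 0.6 rad).
It fails at once if the tub is shifted by more than 25 mm (distance of tub from where it was at the start of the episode above 0.025 m).
It fails at once if the carton is shifted by more than 25 mm (distance of carton from where it was at the start of the episode above 0.025 m).
It fails at once if glass is dropped: a bottle or vial moves faster than 0.55 m/s out of the fingers (a fall of over 15 mm) ((linear speed of bottle_a above 0.55 m/s and contact force between bottle_a and the fingers below 0.05 N) or (linear speed of bottle_b above 0.55 m/s and contact force between bottle_b and the fingers below 0.05 N) or (linear speed of vial_a above 0.55 m/s and contact force between vial_a and the fingers below 0.05 N) or (linear speed of vial_b above 0.55 m/s and contact force between vial_b and the fingers below 0.05 N)).
It also fails if it takes over 112 s, if anything falls off the work surface, if the arm or the gripper's body presses on something with over 40 N, if the wrist force passes 120 N, or if a joint passes its speed limit or range.

## Working session

There is one attempt and no reset: what is moved stays moved. The work goes in short steps, Python scripts to look and compute and a tool call to move; the robot and the scene stay as the last step left them, time stands still between calls to the robot, and variables do not carry over. Pictures are saved under pics/ and viewed, at most 14 in all, crops included, and the job is handed in when it is done.

Besides the shell and the picture viewer there is one more tool, called after "Emit:" by a JSON object that holds its "method" and its "body". send_rows: Moves the arm, as the interface text tells. Shifts and turns lie within -1 to 1; 1 stands for 25 cm of shift or 60 degrees of turn. Its arguments: {"type":"object","properties":{"steps":{"type":"array"},"force":{"type":"number"}},"required":["steps"]}

```bash
mkdir -p pics; python3 - <<'E'
from rig import *
import cv2
for n in("top","scene"):
    d=get_image(n); cv2.imwrite(f"pics/{n}0.png",d["frame"][:,:,::-1]); print(n,d["vfov"],d["cx"],d["cy"],d["R"],d["t"])
s=sense();print(s)
E
```

```text
top 50.24886708259303 252.7836571126597 186.59161995955424 [[-0.15587495 -0.98777117 -0.00333356]
 [-0.96732516  0.15332992 -0.20192068]
 [ 0.19996256 -0.02824974 -0.9793962 ]] [-0.00967701  0.53553316  0.92568042]
scene 42.362912496321286 248.652970503961 189.08545720691322 [[ 0.23583275  0.97170577  0.01306929]
 [ 0.7947191  -0.18510325 -0.57806431]
 [-0.55928926  0.14671291 -0.81588654]] [-0.03348182 -0.40922501  1.63481342]
{'t': 0.1, 'q': array([-1.32202678e+00,  2.87094666e-01,  1.57804188e+00, -6.02486022e-06,
        1.27863015e+00, -1.49986286e-01]), 'joint_vel': array([ 1.75434125e-05, -1.73395267e-03, -4.14936755e-03,  9.25460942e-04,
       -8.11084901e-06,  1.04684142e-03]), 'tau': array([ 4.70199066e-04, -4.07298517e+01, -2.93699187e+01, -1.76623098e-04,
        3.38768063e-03, -6.79730107e-06]), 'tool_pos': array([ 0.26197486, -0.62146396,  0.24406764]), 'tool_rot': array([-3.07722899e+00, -6.21795278e-01,  1.77529058e-04]), 'force': array([-0.09149225,  0.14850221,  0.01245173]), 'wrist_torque': array([ 0.03132887,  0.00844057, -0.03718842]), 'finger_force': 0.0, 'opening': 0.08546491828878625}
```

View pics/top0.png

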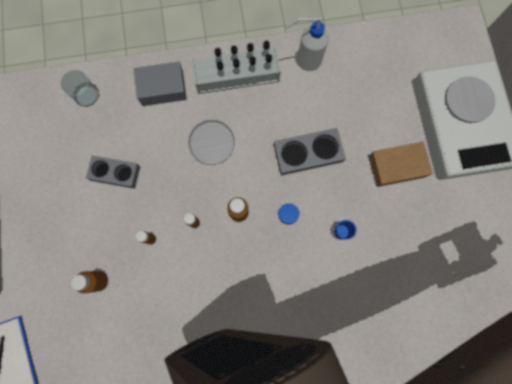

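View pics/scene0.png

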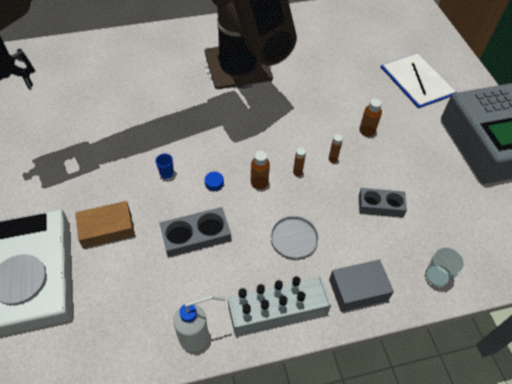

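The top view shows bottles near (237,206) and (84,282), vials at (190,218) and (145,237), the cap at (288,213) and the tub at (345,230). The wide rack is near (309,150), the narrow rack at (113,171) and the dish at (212,142). I'll enlarge both views.

```bash
python3 - <<'E'
import cv2
a=cv2.imread("pics/top0.png")[110:300,60:360]; cv2.imwrite("pics/topc.png",cv2.resize(a,None,fx=2.6667,fy=2.6667,interpolation=cv2.INTER_CUBIC))
a=cv2.imread("pics/scene0.png")[80:270,140:440]; cv2.imwrite("pics/scenec.png",cv2.resize(a,None,fx=2.6667,fy=2.6667,interpolation=cv2.INTER_CUBIC))
E
```

```text
(no output)
```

View pics/topc.png

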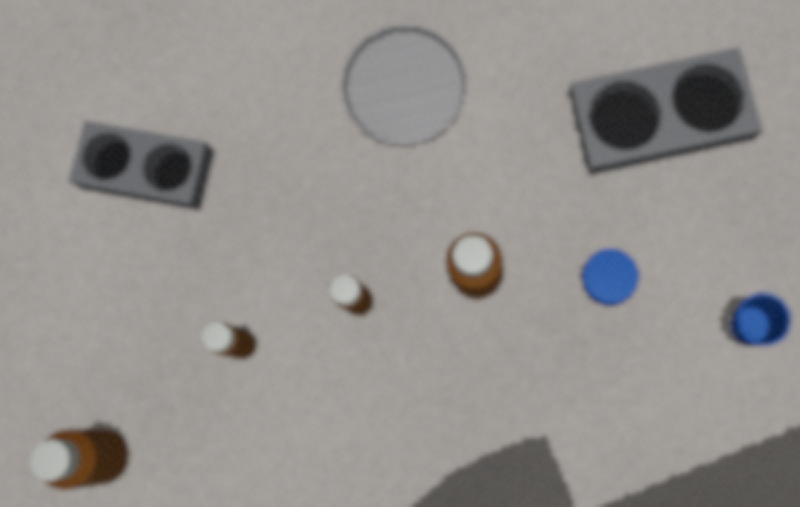

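View pics/scenec.png

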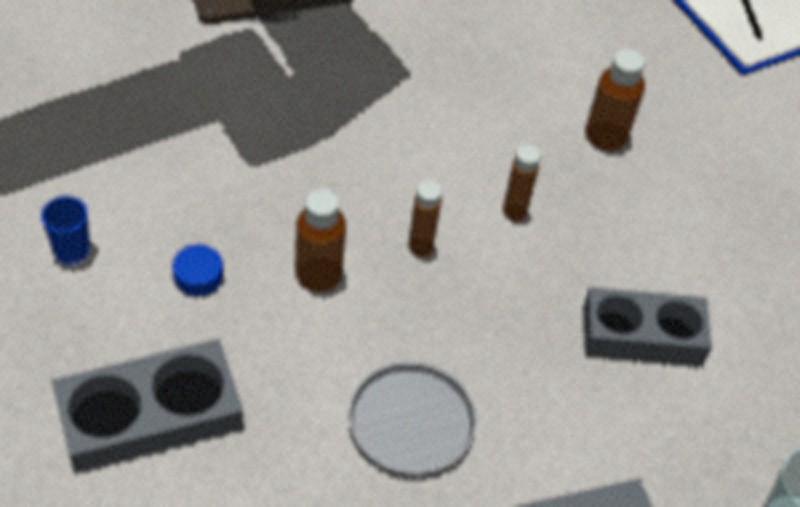

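The enlarged top crop has bottle caps at (473,256) and (53,461), vial caps at (345,291) and (217,338), and the blue cap at (610,277). The tub rim is at (761,320) and the dish at (404,87). The wide wells are at (625,115) and (708,98), the narrow wells at (106,156) and (168,167). I'll cross-check these positions with the scene view at known heights.

```bash
cat > h.py <<'E'
import numpy as np
from rig import *
from scipy.spatial.transform import Rotation as Ro
def ray(d,u,v):
    f=192/np.tan(np.radians(d["vfov"])/2); x,y=(u-d["cx"])/f,(v-d["cy"])/f
    return d["R"].T@np.array([x,y,1]), -d["R"].T@d["t"]
def at(d,u,v,z):
    r,c=ray(d,u,v); return (c+r*(z-c[2])/r[2])[:2]
E
python3 - <<'E'
from h import *
T=get_image("top");S=get_image("scene")
k=2.66667
P={'bot1':(473,256,322,202,.118),'bot2':(53,461,629,63,.118),'vial1':(345,291,428,189,.095),'vial2':(217,338,527,155,.095),'cap':(610,277,198,266,.024),'tub':(761,320,65,213,.062),
'w1':(625,115,104,406,.035),'w2':(708,98,188,384,.035),'n1':(106,156,620,314,.035),'n2':(168,167,680,319,.035),'dish':(404,87,412,418,.016)}
for n,(a,b,c,d,z) in P.items():
    c1=lambda p,o:o+(p+.5)/k-.5
    print(n,at(T,c1(a,60),c1(b,110),z).round(4),at(S,c1(c,140),c1(d,80),z).round(4))
E
```

```text
bot1 [ 0.4773 -0.0503] [ 0.4806 -0.0529]
bot2 [0.3657 0.3067] [0.3723 0.305 ]
vial1 [0.4683 0.0617] [0.4702 0.0585]
vial2 [0.4458 0.1728] [0.4501 0.1689]
cap [ 0.4538 -0.1694] [ 0.4593 -0.1735]
tub [ 0.3914 -0.2888] [ 0.3925 -0.2938]
w1 [ 0.6    -0.2084] [ 0.6059 -0.291 ]
w2 [ 0.6041 -0.2879] [ 0.6002 -0.2107]
n1 [0.6366 0.273 ] [0.618  0.2156]
n2 [0.6171 0.2172] [0.6369 0.2706]
dish [ 0.6657 -0.0076] [ 0.6734 -0.0116]
```

Both views agree to about 5 mm, and the well spacings come out right (80 and 58 mm). One tool heading, closing along world x, suits every grasp, so I'll turn in place and then travel above bottle 1.

Emit:
{"method": "send_rows", "body": {"steps": [[0, 0, 0, 0, 0, -0.112, 1], [0, 0, 0, 0, 0, -0.112, 1], [0, 0, 0, 0, 0, -0.112, 1], [0, 0, 0, 0, 0, -0.112, 1], [0, 0, 0, 0, 0, -0.112, 1]], "force": 40}}

```text
t: 0.62
tool_pos: [0.2621, -0.6218, 0.2449]
tool_rot: [-2.763, -1.493, -0.0]
force: [0.3, -0.2, -0.1]
opening: 0.0853
finger_force: 0.0
```

Emit:
{"method": "send_rows", "body": {"steps": [[0, 0, 0, 0, 0, -0.112, 1], [0, 0, 0, 0, 0, -0.112, 1], [0, 0, 0, 0, 0, -0.112, 1], [0, 0, 0, 0, 0, -0.112, 1], [0, 0, 0, 0, 0, -0.112, 1]]}}

```text
t: 1.03
tool_pos: [0.2621, -0.6218, 0.2449]
tool_rot: [-2.214, -2.228, -0.001]
force: [-0.0, 0.3, 1.0]
opening: 0.0854
finger_force: 0.0
```

Emit:
{"method": "send_rows", "body": {"steps": [[0.114, 0.0434, 0, 0, 0, 0, 1], [0.114, 0.0434, 0, 0, 0, 0, 1], [0.114, 0.0434, 0, 0, 0, 0, 1], [0.114, 0.0434, 0, 0, 0, 0, 1], [0.114, 0.0434, 0, 0, 0, 0, 1]]}}

```text
t: 1.45
tool_pos: [0.3165, -0.478, 0.245]
tool_rot: [-2.221, -2.222, -0.0]
force: [-0.1, -1.3, 0.3]
opening: 0.0851
finger_force: 0.0
```

Emit:
{"method": "send_rows", "body": {"steps": [[0.114, 0.0434, 0, 0, 0, 0, 1], [0.114, 0.0434, 0, 0, 0, 0, 1], [0.114, 0.0434, 0, 0, 0, 0, 1], [0.114, 0.0434, 0, 0, 0, 0, 1], [0.114, 0.0434, 0, 0, 0, 0, 1]]}}

```text
t: 1.87
tool_pos: [0.3706, -0.3354, 0.2452]
tool_rot: [-2.221, -2.222, -0.0]
force: [1.0, 0.0, 0.5]
opening: 0.0852
finger_force: 0.0
```

Emit:
{"method": "send_rows", "body": {"steps": [[0.114, 0.0434, 0, 0, 0, 0, 1], [0.114, 0.0434, 0, 0, 0, 0, 1], [0.114, 0.0434, 0, 0, 0, 0, 1], [0.114, 0.0434, 0, 0, 0, 0, 1], [0.114, 0.0434, 0, 0, 0, 0, 1]]}}

```text
t: 2.28
tool_pos: [0.4247, -0.1929, 0.2453]
tool_rot: [2.221, 2.222, 0.0]
force: [1.0, -0.7, 0.8]
opening: 0.0855
finger_force: 0.0
```

Emit:
{"method": "send_rows", "body": {"steps": [[0.114, 0.0434, 0, 0, 0, 0, 1], [0.114, 0.0434, 0, 0, 0, 0, 1], [0.114, 0.0434, 0, 0, 0, 0, 1], [0.114, 0.0434, 0, 0, 0, 0, 1], [0.114, 0.0434, 0, 0, 0, 0, 1]]}}

```text
t: 2.7
tool_pos: [0.4788, -0.0502, 0.2453]
tool_rot: [2.22, 2.222, 0.0]
force: [-0.3, -0.2, 0.3]
opening: 0.0854
finger_force: 0.0
```

```bash
python3 - <<'E'
from h import *
import cv2
d=get_image("wrist"); cv2.imwrite("pics/w1.png",cv2.resize(d["frame"][:,:,::-1],(800,600)))
np.save("w1",d,allow_pickle=True)
s=sense();print(s["t"],s["tool_pos"],s["tool_rot"],Ro.from_rotvec(s["tool_rot"]).as_matrix().round(3),s["q"],s["opening"],tip_reach)
print(-d["R"].T@d["t"],d["R"],d["vfov"])
E
```

```text
2.75 [ 0.47984548 -0.0462733   0.24535961] [-2.21598254 -2.22451602 -0.00587492] [[-0.004  1.     0.001]
 [ 1.     0.004  0.004]
 [ 0.004  0.001 -1.   ]] [-0.30904463 -0.15085032  2.03786483  0.00430773  1.25436113 -0.31422814] 0.08559196190049945 0.014
[0.47766036 0.03066537 0.3730176 ] [[ 9.99999121e-01  8.62116567e-04  1.00774707e-03]
 [ 5.02061791e-04 -9.49417929e-01  3.14014880e-01]
 [ 1.22749057e-03 -3.14014097e-01 -9.49417527e-01]] 65.70646984690485
```

View pics/w1.png

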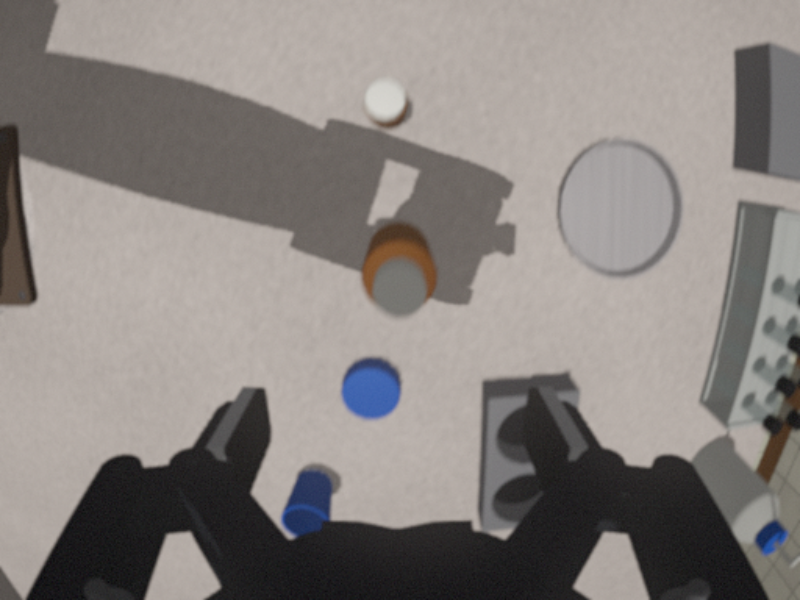

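The wrist view shows bottle 1's cap at (400,286), vial 1's at (386,99), the blue cap at (371,389) and the dish at (619,207). I'll locate these too.

```bash
cat >> h.py <<'E'
def wat(d,u,v,z,k=1.5625):
    u=(u+.5)/k-.5; v=(v+.5)/k-.5
    f=192/np.tan(np.radians(d["vfov"])/2); p=np.array([u-d["cx"],v-d["cy"]]); r=np.hypot(*p); th=r/f
    q=d["R"].T@np.array([*(p/r*np.sin(th)),np.cos(th)]); c=-d["R"].T@d["t"]
    return (c+q*(z-c[2])/q[2])[:2]
E
python3 - <<'E'
from h import *
d=np.load("w1.npy",allow_pickle=True).item()
for n,u,v,z in(("bot1",400,286,.118),("vial1",386,99,.095),("cap",371,389,.024),("dish",619,207,.016)): print(n,wat(d,u,v,z).round(4))
s=sense();print(s["tool_pos"])
E
```

```text
bot1 [ 0.4799 -0.0437]
vial1 [0.4717 0.0639]
cap [ 0.4562 -0.1625]
dish [ 0.6625 -0.0037]
[ 0.47984548 -0.0462733   0.24535961]
```

Emit:
{"method": "send_rows", "body": {"steps": [[0, 0, 0.06, 0, 0, 0, 1], [0, 0, 0.06, 0, 0, 0, 1], [0, 0, 0.06, 0, 0, 0, 1], [0, 0, 0, 0, 0, 0, 1], [0, 0, 0, 0, 0, 0, 1]]}}

```text
t: 3.17
tool_pos: [0.478, -0.0516, 0.1996]
tool_rot: [-2.219, -2.221, 0.002]
force: [-0.2, 0.1, 0.2]
opening: 0.0851
finger_force: 0.0
```

```bash
python3 - <<'E'
from h import *
import cv2
s=sense();print(s["t"],s["tool_pos"],s["tool_rot"])
d=get_image("wrist"); cv2.imwrite("pics/w2.png",cv2.resize(d["frame"][:,:,::-1],(800,600)))
np.save("w2",d,allow_pickle=True)
s=sense();print(s["t"],s["tool_pos"],s["tool_rot"])
print(-d["R"].T@d["t"])
E
```

```text
3.1667 [ 0.47800661 -0.0516166   0.19955858] [-2.21895185e+00 -2.22102249e+00  1.64788307e-03]
3.2167 [ 0.47871749 -0.05191902  0.20067446] [2.22057040e+00 2.22225669e+00 5.54138792e-05]
[0.47717048 0.02920321 0.32728561]
```

View pics/w2.png

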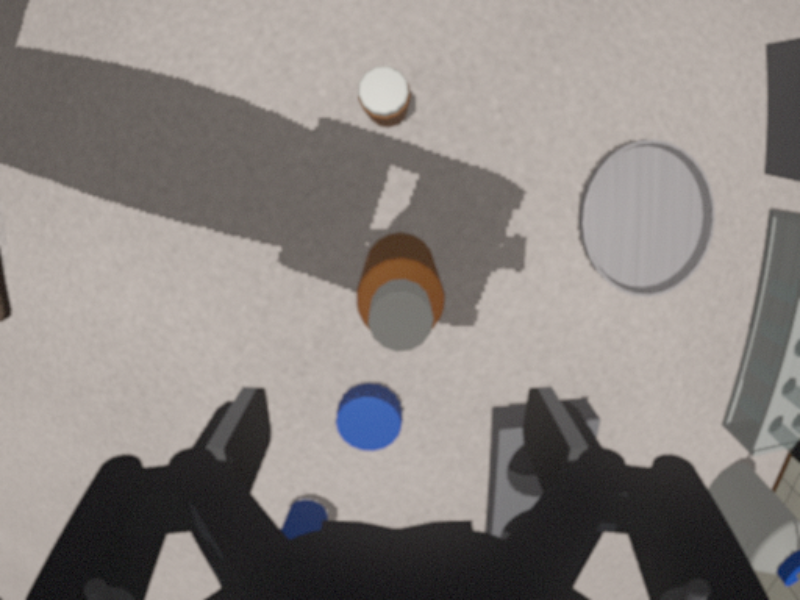

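Settled now: bottle cap at (401,315), vial cap at (384,91), blue cap at (369,416) and dish at (645,217).

```bash
python3 - <<'E'
from h import *
d=np.load("w2.npy",allow_pickle=True).item()
for n,u,v,z in(("bot1",401,315,.118),("vial1",384,91,.095),("cap",369,416,.024),("dish",645,217,.016)): print(n,wat(d,u,v,z).round(4))
E
```

```text
bot1 [ 0.479  -0.0461]
vial1 [0.4706 0.0612]
cap [ 0.4557 -0.1622]
dish [ 0.6607 -0.0064]
```

All three views agree to within a few mm. I'll descend and grip bottle 1.

Emit:
{"method": "send_rows", "body": {"steps": [[0.012, 0, 0.055, 0, 0, 0, 1], [0, 0, 0.055, 0, 0, 0, 1], [0, 0, 0.055, 0, 0, 0, 1], [0, 0, 0.055, 0, 0, 0, 1], [0, 0, 0.055, 0, 0, 0, 1]]}}

```text
t: 3.63
tool_pos: [0.4797, -0.0493, 0.1327]
tool_rot: [2.219, 2.22, 0.002]
force: [0.5, -0.5, 0.3]
opening: 0.0852
finger_force: 0.0
```

Emit:
{"method": "send_rows", "body": {"steps": [[0, 0, 0.055, 0, 0, 0, 1], [0, 0, 0.055, 0, 0, 0, 1], [0, 0, 0.055, 0, 0, 0, 1], [0, 0, 0.055, 0, 0, 0, 1], [0, 0, 0.033, 0, 0, 0, 1]]}}

```text
t: 4.05
tool_pos: [0.4791, -0.0491, 0.0683]
tool_rot: [2.22, 2.222, 0.001]
force: [-0.2, -0.1, -0.9]
opening: 0.0853
finger_force: 0.0
```

Emit:
{"method": "send_rows", "body": {"steps": [[0, 0, 0, 0, 0, 0, 0.6], [0, 0, 0, 0, 0, 0, 0.55], [0, 0, 0, 0, 0, 0, 0.5], [0, 0, 0, 0, 0, 0, 0.4], [0, 0, 0, 0, 0, 0, 0.3]]}}

```text
t: 4.47
tool_pos: [0.4797, -0.0492, 0.0698]
tool_rot: [2.219, 2.221, 0.002]
force: [-0.5, -0.4, 4.5]
opening: 0.0487
finger_force: 41.9
```

Emit:
{"method": "send_rows", "body": {"steps": [[0, 0, 0, 0, 0, 0, 0.3], [0, 0, 0, 0, 0, 0, 0.2], [0, 0, 0, 0, 0, 0, 0.2], [0, 0, 0, 0, 0, 0, 0.2], [0, 0, 0, 0, 0, 0, 0.2]]}}

```text
t: 4.88
tool_pos: [0.4797, -0.0492, 0.0698]
tool_rot: [2.219, 2.221, 0.002]
force: [-1.0, -0.8, 5.6]
opening: 0.0488
finger_force: 42.1
```

Gripped at 48.8 mm. Lifting and carrying it to the far wide well.

Emit:
{"method": "send_rows", "body": {"steps": [[0, 0, -0.04, 0, 0, 0, 0.2], [0, 0, -0.07, 0, 0, 0, 0.2], [0, 0, -0.08, 0, 0, 0, 0.2], [0, 0, -0.08, 0, 0, 0, 0.2], [0, 0, -0.05, 0, 0, 0, 0.2]]}}

```text
t: 5.3
tool_pos: [0.4789, -0.0488, 0.1502]
tool_rot: [2.219, 2.222, 0.001]
force: [1.1, -0.6, -2.8]
opening: 0.0488
finger_force: 42.0
```

Emit:
{"method": "send_rows", "body": {"steps": [[-0.06, 0.031, 0, 0, 0, 0, 0.2], [-0.1, 0.0516, 0, 0, 0, 0, 0.2], [-0.1, 0.0516, 0, 0, 0, 0, 0.2], [-0.1, 0.0516, 0, 0, 0, 0, 0.2], [-0.1, 0.0516, 0, 0, 0, 0, 0.2]]}}

```text
t: 5.72
tool_pos: [0.538, -0.1653, 0.147]
tool_rot: [-2.219, -2.221, 0.001]
force: [0.1, 0.6, -2.2]
opening: 0.0485
finger_force: 42.0
```

Emit:
{"method": "send_rows", "body": {"steps": [[-0.1, 0.0516, 0, 0, 0, 0, 0.2], [-0.1, 0.0516, 0, 0, 0, 0, 0.2], [-0.1, 0.0516, 0, 0, 0, 0, 0.2], [-0.1, 0.0516, 0, 0, 0, 0, 0.2], [-0.1, 0.0516, 0, 0, 0, 0, 0.2]]}}

```text
t: 6.13
tool_pos: [0.6024, -0.2905, 0.1463]
tool_rot: [-2.219, -2.22, 0.001]
force: [1.0, 0.3, -1.8]
opening: 0.0485
finger_force: 42.0
```

Emit:
{"method": "send_rows", "body": {"steps": [[0, 0, 0.02, 0, 0, 0, 0.2], [0, 0, 0.04, 0, 0, 0, 0.2], [0, 0, 0, 0, 0, 0, 0.2], [0, 0, 0, 0, 0, 0, 0.2], [0, 0, 0, 0, 0, 0, 0.2]]}}

```text
t: 6.55
tool_pos: [0.602, -0.2875, 0.1324]
tool_rot: [-2.218, -2.222, 0.0]
force: [0.5, 0.3, -1.6]
opening: 0.0488
finger_force: 42.2
```

```bash
python3 - <<'E'
from h import *
import cv2
s=sense();print(s["tool_pos"],s["opening"],s["force"])
T=get_image("top");S=get_image("scene")
a=cv2.resize(T["frame"][110:240,240:400,::-1],None,fx=3.75,fy=3.75,interpolation=cv2.INTER_CUBIC)[:,:400]
a=cv2.resize(T["frame"][110:230,260:360,::-1],None,fx=4,fy=4,interpolation=cv2.INTER_CUBIC)
b=cv2.resize(S["frame"][140:260,140:240,::-1],None,fx=4,fy=4,interpolation=cv2.INTER_CUBIC)
cv2.imwrite("pics/p1.png",np.hstack([a,b]))
E
```

```text
[ 0.6019693  -0.28752961  0.13235438] 0.04881284780118033 [ 0.45586797  0.33733423 -1.61568153]
```

View pics/p1.png

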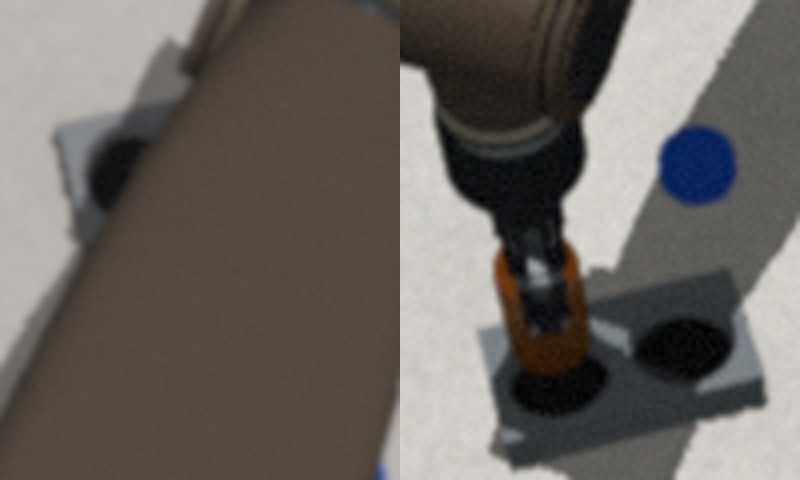

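The scene view shows the bottle hanging upright just above the far well. I'll lower it slowly.

Emit:
{"method": "send_rows", "body": {"steps": [[-0.004, 0, 0.03, 0, 0, 0, 0.2], [0, 0, 0.03, 0, 0, 0, 0.2], [0, 0, 0.03, 0, 0, 0, 0.2], [0, 0, 0.03, 0, 0, 0, 0.2], [0, 0, 0.03, 0, 0, 0, 0.2]]}}

```text
t: 7.07
tool_pos: [0.6023, -0.2894, 0.0945]
tool_rot: [-2.22, -2.222, 0.0]
force: [0.1, -0.4, -2.2]
opening: 0.0492
finger_force: 42.2
```

Emit:
{"method": "send_rows", "body": {"steps": [[0, 0, 0.025, 0, 0, 0, 0.2], [0, 0, 0.02, 0, 0, 0, 0.2], [0, 0, 0.015, 0, 0, 0, 0.2], [0, 0, 0.01, 0, 0, 0, 0.2], [0, 0, 0, 0, 0, 0, 0.2]]}}

```text
t: 7.48
tool_pos: [0.6025, -0.2896, 0.0776]
tool_rot: [-2.22, -2.222, 0.0]
force: [-1.0, 0.3, -2.5]
opening: 0.0491
finger_force: 42.2
```

Emit:
{"method": "send_rows", "body": {"steps": [[0, 0, 0.006, 0, 0, 0, 0.2], [0, 0, 0.004, 0, 0, 0, 0.2], [0, 0, 0.002, 0, 0, 0, 0.2], [0, 0, 0, 0, 0, 0, 0.2], [0, 0, 0, 0, 0, 0, 0.2]]}}

```text
t: 7.9
tool_pos: [0.6028, -0.2898, 0.0756]
tool_rot: [2.22, 2.222, 0.0]
force: [-0.3, 0.3, -2.7]
opening: 0.0492
finger_force: 42.2
```

Emit:
{"method": "send_rows", "body": {"steps": [[0, 0, 0, 0, 0, 0, 0.59], [0, 0, 0, 0, 0, 0, 0.62], [0, 0, 0, 0, 0, 0, 0.66], [0, 0, 0, 0, 0, 0, 0.8], [0, 0, 0, 0, 0, 0, 1]]}}

```text
t: 8.32
tool_pos: [0.603, -0.2899, 0.0758]
tool_rot: [2.22, 2.222, 0.0]
force: [0.7, -0.4, -1.6]
opening: 0.0781
finger_force: 0.0
```

Emit:
{"method": "send_rows", "body": {"steps": [[0, 0, 0, 0, 0, 0, 1], [0, 0, -0.03, 0, 0, 0, 1], [0, 0, -0.08, 0, 0, 0, 1], [0, 0, -0.12, 0, 0, 0, 1], [0, 0, -0.14, 0, 0, 0, 1]]}}

```text
t: 8.73
tool_pos: [0.6014, -0.2889, 0.1668]
tool_rot: [-2.217, -2.219, 0.001]
force: [-0.2, -1.3, 0.2]
opening: 0.0853
finger_force: 0.0
```

Bottle 1 is placed. The blue cap is next.

Emit:
{"method": "send_rows", "body": {"steps": [[0.08, -0.095, 0, 0, 0, 0, 1], [0.12, -0.142, 0, 0, 0, 0, 1], [0.12, -0.142, 0, 0, 0, 0, 1], [0.12, -0.142, 0, 0, 0, 0, 1], [0.055, -0.065, 0, 0, 0, 0, 1]]}}

```text
t: 9.15
tool_pos: [0.4639, -0.1726, 0.1673]
tool_rot: [-2.218, -2.221, 0.001]
force: [0.9, 0.1, 0.0]
opening: 0.0856
finger_force: 0.0
```

Emit:
{"method": "send_rows", "body": {"steps": [[0, 0, 0.06, 0, 0, 0, 1], [0, 0, 0.08, 0, 0, 0, 1], [0, 0, 0.08, 0, 0, 0, 1], [0, 0, 0.08, 0, 0, 0, 1], [0, 0, 0.06, 0, 0, 0, 1]]}}

```text
t: 9.57
tool_pos: [0.4667, -0.1751, 0.0771]
tool_rot: [-2.22, -2.222, 0.0]
force: [0.1, 0.1, -0.9]
opening: 0.0853
finger_force: 0.0
```

Emit:
{"method": "send_rows", "body": {"steps": [[0, 0, 0.06, 0, 0, 0, 1], [0, 0, 0.06, 0, 0, 0, 1], [0, 0, 0.06, 0, 0, 0, 1], [0, 0, 0.03, 0, 0, 0, 1], [0, 0, 0, 0, 0, 0, 1]]}}

```text
t: 9.98
tool_pos: [0.4661, -0.1748, 0.024]
tool_rot: [-2.218, -2.22, 0.001]
force: [0.1, -0.1, 0.1]
opening: 0.0855
finger_force: 0.0
```

Emit:
{"method": "send_rows", "body": {"steps": [[0.018, -0.02, 0, 0, 0, 0, 1], [0.018, -0.02, 0, 0, 0, 0, 1], [0, 0, 0.022, 0, 0, 0, 1], [0, 0, 0, 0, 0, 0, 0.7], [0, 0, 0, 0, 0, 0, 0.5]]}}

```text
t: 10.4
tool_pos: [0.4571, -0.1663, 0.0201]
tool_rot: [2.22, 2.222, 0.0]
force: [0.7, 0.4, -0.6]
opening: 0.0639
finger_force: 0.0
```

Emit:
{"method": "send_rows", "body": {"steps": [[0, 0, 0, 0, 0, 0, 0.4], [0, 0, 0, 0, 0, 0, 0.3], [0, 0, 0, 0, 0, 0, 0.3], [0, 0, 0, 0, 0, 0, 0.3], [0, 0, 0, 0, 0, 0, 0.3]]}}

```text
t: 10.82
tool_pos: [0.4579, -0.1669, 0.0206]
tool_rot: [2.219, 2.221, 0.001]
force: [0.6, 0.5, 6.3]
opening: 0.0505
finger_force: 42.0
```

Emit:
{"method": "send_rows", "body": {"steps": [[0, 0, -0.03, 0, 0, 0, 0.3], [0, 0, -0.06, 0, 0, 0, 0.3], [0, 0, -0.06, 0, 0, 0, 0.3], [0, 0, -0.05, 0, 0, 0, 0.3], [0, 0, 0, 0, 0, 0, 0.3]]}}

```text
t: 11.23
tool_pos: [0.4584, -0.1672, 0.0722]
tool_rot: [2.217, 2.219, 0.002]
force: [0.6, -0.5, -0.5]
opening: 0.0506
finger_force: 41.6
```

Emit:
{"method": "send_rows", "body": {"steps": [[0.0636, 0.0834, 0, 0, 0, 0, 0.3], [0.0636, 0.0834, 0, 0, 0, 0, 0.3], [0.0636, 0.0834, 0, 0, 0, 0, 0.3], [0.0636, 0.0834, 0, 0, 0, 0, 0.3], [0.0636, 0.0834, 0, 0, 0, 0, 0.3]]}}

```text
t: 11.65
tool_pos: [0.5613, -0.0857, 0.0686]
tool_rot: [-2.219, -2.221, 0.001]
force: [0.1, -0.7, -0.6]
opening: 0.0504
finger_force: 41.7
```

Emit:
{"method": "send_rows", "body": {"steps": [[0.0636, 0.0834, 0, 0, 0, 0, 0.3], [0.0636, 0.0834, 0, 0, 0, 0, 0.3], [0.0636, 0.0834, 0, 0, 0, 0, 0.3], [0.0636, 0.0834, 0, 0, 0, 0, 0.3], [0.0636, 0.0834, 0, 0, 0, 0, 0.3]]}}

```text
t: 12.07
tool_pos: [0.6654, -0.0062, 0.0681]
tool_rot: [-2.219, -2.221, 0.002]
force: [0.2, -0.8, -0.3]
opening: 0.0505
finger_force: 41.7
```

Emit:
{"method": "send_rows", "body": {"steps": [[0, 0, 0, 0, 0, 0, 0.3], [0, 0, 0.04, 0, 0, 0, 0.3], [0, 0, 0.05, 0, 0, 0, 0.3], [0, 0, 0.04, 0, 0, 0, 0.3], [0, 0, 0.02, 0, 0, 0, 0.3]]}}

```text
t: 12.48
tool_pos: [0.6625, -0.0076, 0.0285]
tool_rot: [-2.218, -2.218, 0.006]
force: [-0.5, -0.0, -0.0]
opening: 0.0505
finger_force: 41.7
```

Emit:
{"method": "send_rows", "body": {"steps": [[0, 0, 0.01, 0, 0, 0, 0.3], [0, 0, 0.01, 0, 0, 0, 0.3], [0, 0, 0.005, 0, 0, 0, 0.3], [0, 0, 0, 0, 0, 0, 0.3], [0, 0, 0, 0, 0, 0, 0.3]]}}

```text
t: 12.9
tool_pos: [0.6658, -0.0074, 0.0266]
tool_rot: [2.22, 2.222, 0.001]
force: [-0.2, 1.1, -0.5]
opening: 0.0501
finger_force: 41.7
```

Emit:
{"method": "send_rows", "body": {"steps": [[0, 0, 0.006, 0, 0, 0, 0.3], [0, 0, 0, 0, 0, 0, 0.3], [0, 0, 0, 0, 0, 0, 0.66], [0, 0, 0, 0, 0, 0, 0.7], [0, 0, 0, 0, 0, 0, 0.72]]}}

```text
t: 13.32
tool_pos: [0.6656, -0.0072, 0.0248]
tool_rot: [2.22, 2.222, 0.0]
force: [-0.3, 0.2, -0.7]
opening: 0.062
finger_force: 0.0
```

Emit:
{"method": "send_rows", "body": {"steps": [[0, 0, 0, 0, 0, 0, 0.72], [0, 0, -0.04, 0, 0, 0, 0.72], [0, 0, -0.1, 0, 0, 0, 0.72], [0, 0, -0.15, 0, 0, 0, 0.72], [0, 0, -0.15, 0, 0, 0, 1]]}}

```text
t: 13.73
tool_pos: [0.6644, -0.0071, 0.1349]
tool_rot: [-2.219, -2.221, 0.003]
force: [1.0, 0.2, -0.4]
opening: 0.0718
finger_force: 0.0
```

The cap is released. Moving above vial 1 and looking through the wrist camera.

Emit:
{"method": "send_rows", "body": {"steps": [[0.0272, -0.0782, -0.026, 0, 0, 0, 1], [0.0272, -0.0782, -0.026, 0, 0, 0, 1], [0.0272, -0.0782, -0.026, 0, 0, 0, 1], [0.0272, -0.0782, -0.026, 0, 0, 0, 1], [0.0272, -0.0782, -0.026, 0, 0, 0, 1]]}}

```text
t: 14.15
tool_pos: [0.5669, 0.027, 0.1683]
tool_rot: [2.22, 2.222, 0.001]
force: [-0.1, -0.1, 0.3]
opening: 0.0853
finger_force: 0.0
```

Emit:
{"method": "send_rows", "body": {"steps": [[0.0272, -0.0782, -0.026, 0, 0, 0, 1], [0.0272, -0.0782, -0.026, 0, 0, 0, 1], [0.0272, -0.0782, -0.026, 0, 0, 0, 1], [0.0272, -0.0782, -0.026, 0, 0, 0, 1], [0.0272, -0.0782, -0.026, 0, 0, 0, 1]]}}

```text
t: 14.57
tool_pos: [0.469, 0.0609, 0.2007]
tool_rot: [2.22, 2.222, 0.001]
force: [-0.6, 0.3, 0.2]
opening: 0.0853
finger_force: 0.0
```

Emit:
{"method": "send_rows", "body": {"steps": [[0, 0, 0, 0, 0, 0, 1], [0, 0, 0, 0, 0, 0, 1], [0, 0, 0, 0, 0, 0, 1], [0, 0, 0, 0, 0, 0, 1], [0, 0, 0, 0, 0, 0, 1]]}}

```text
t: 14.98
tool_pos: [0.4704, 0.0603, 0.1993]
tool_rot: [-2.221, -2.222, 0.001]
force: [-0.5, 0.7, -0.1]
opening: 0.0855
finger_force: 0.0
```

```bash
python3 - <<'E'
from h import *
import cv2
d=get_image("wrist"); cv2.imwrite("pics/w3.png",cv2.resize(d["frame"][:,:,::-1],(800,600)))
np.save("w3",d,allow_pickle=True)
s=sense();print(s["t"],s["tool_pos"],s["tool_rot"])
E
```

```text
15.0333 [0.47037427 0.06027312 0.19925512] [-2.22071588e+00 -2.22145587e+00  6.96951930e-04]
```

View pics/w3.png

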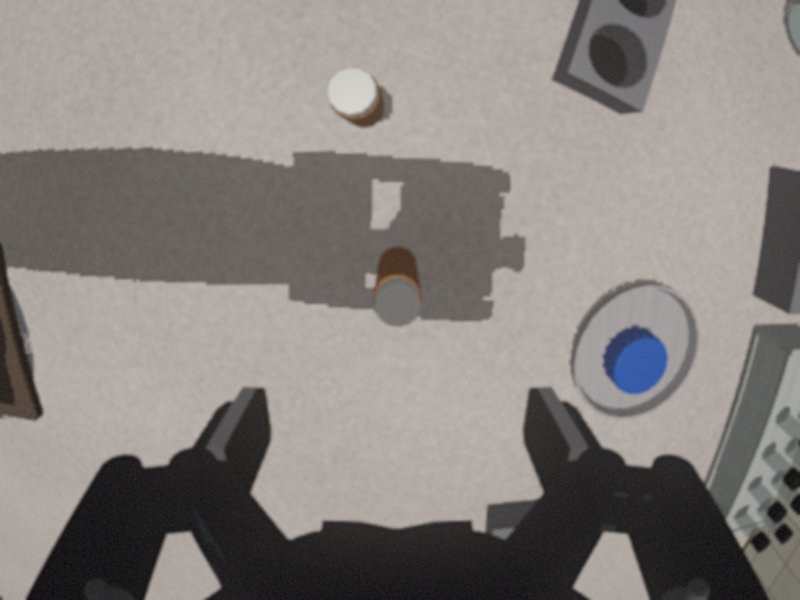

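The cap lies in the dish near (636,358). Vial 1's cap is at (398,299), vial 2's at (354,92) and the near narrow well at (618,55).

```bash
python3 - <<'E'
from h import *
d=np.load("w3.npy",allow_pickle=True).item()
for n,u,v,z in(("vial1",398,299,.095),("vial2",354,92,.095),("n2",618,55,.035),("cap",637,360,.028),("dish",634,347,.016)): print(n,wat(d,u,v,z).round(4))
E
```

```text
vial1 [0.4703 0.0665]
vial2 [0.4487 0.1728]
n2 [0.6161 0.2174]
cap [ 0.6585 -0.0051]
dish [0.6606 0.0008]
```

Emit:
{"method": "send_rows", "body": {"steps": [[0.014, 0, 0.07, 0, 0, 0, 1], [0, 0, 0.07, 0, 0, 0, 1], [0, 0, 0.07, 0, 0, 0, 1], [0, 0, 0.07, 0, 0, 0, 1], [0, 0, 0.07, 0, 0, 0, 1]]}}

```text
t: 15.45
tool_pos: [0.4702, 0.0639, 0.111]
tool_rot: [-2.221, -2.222, 0.0]
force: [0.2, 0.9, 0.3]
opening: 0.0854
finger_force: 0.0
```

Emit:
{"method": "send_rows", "body": {"steps": [[0, 0, 0.06, 0, 0, 0, 1], [0, 0, 0.06, 0, 0, 0, 1], [0, 0, 0.05, 0, 0, 0, 1], [0, 0, 0.04, 0, 0, 0, 1], [0, 0, 0.02, 0, 0, 0, 1]]}}

```text
t: 15.87
tool_pos: [0.4692, 0.064, 0.0528]
tool_rot: [-2.219, -2.221, 0.003]
force: [0.6, -0.2, -0.7]
opening: 0.0855
finger_force: 0.0
```

Emit:
{"method": "send_rows", "body": {"steps": [[0, 0, 0, 0, 0, 0, 0.6], [0, 0, 0, 0, 0, 0, 0.45], [0, 0, 0, 0, 0, 0, 0.4], [0, 0, 0, 0, 0, 0, 0.35], [0, 0, 0, 0, 0, 0, 0.3]], "force": 30}}

```text
t: 16.28
tool_pos: [0.4706, 0.0641, 0.0555]
tool_rot: [2.219, 2.221, 0.002]
force: [-0.5, 0.2, 2.8]
opening: 0.0267
finger_force: 29.6
```

Emit:
{"method": "send_rows", "body": {"steps": [[0, 0, 0, 0, 0, 0, 0.25], [0, 0, 0, 0, 0, 0, 0.2], [0, 0, 0, 0, 0, 0, 0.1], [0, 0, 0, 0, 0, 0, 0.1], [0, 0, 0, 0, 0, 0, 0.1]]}}

```text
t: 16.7
tool_pos: [0.4707, 0.0641, 0.0555]
tool_rot: [2.22, 2.222, 0.002]
force: [-0.5, 0.5, 5.6]
opening: 0.0274
finger_force: 29.8
```

Emit:
{"method": "send_rows", "body": {"steps": [[0, 0, -0.03, 0, 0, 0, 0.1], [0, 0, -0.07, 0, 0, 0, 0.1], [0, 0, -0.08, 0, 0, 0, 0.1], [0, 0, -0.07, 0, 0, 0, 0.1], [0, 0, -0.03, 0, 0, 0, 0.1]]}}

```text
t: 17.12
tool_pos: [0.4707, 0.0641, 0.1267]
tool_rot: [2.219, 2.221, 0.003]
force: [1.0, -0.7, 0.2]
opening: 0.0273
finger_force: 29.7
```

Emit:
{"method": "send_rows", "body": {"steps": [[0.0832, 0.0662, 0, 0, 0, 0, 0.1], [0.0832, 0.0662, 0, 0, 0, 0, 0.1], [0.0832, 0.0662, 0, 0, 0, 0, 0.1], [0.0832, 0.0662, 0, 0, 0, 0, 0.1], [0.0832, 0.0662, 0, 0, 0, 0, 0.1]]}}

```text
t: 17.53
tool_pos: [0.5524, 0.1691, 0.1235]
tool_rot: [-2.22, -2.221, 0.002]
force: [0.9, -0.5, -0.2]
opening: 0.0274
finger_force: 29.8
```

Emit:
{"method": "send_rows", "body": {"steps": [[0.0832, 0.0662, 0, 0, 0, 0, 0.1], [0.0832, 0.0662, 0, 0, 0, 0, 0.1], [0.0832, 0.0662, 0, 0, 0, 0, 0.1], [0.0832, 0.0662, 0, 0, 0, 0, 0.1], [0.0832, 0.0662, 0, 0, 0, 0, 0.1]]}}

```text
t: 17.95
tool_pos: [0.635, 0.2731, 0.123]
tool_rot: [-2.219, -2.222, 0.003]
force: [0.0, -0.3, 0.2]
opening: 0.0274
finger_force: 29.8
```

Emit:
{"method": "send_rows", "body": {"steps": [[0, 0, 0, 0, 0, 0, 0.1], [0, 0, 0, 0, 0, 0, 0.1], [0, 0, 0, 0, 0, 0, 0.1], [0, 0, 0, 0, 0, 0, 0.1], [0, 0, 0, 0, 0, 0, 0.1]]}}

```text
t: 18.37
tool_pos: [0.6345, 0.2713, 0.1243]
tool_rot: [-2.221, -2.221, 0.002]
force: [-0.4, -0.0, -0.5]
opening: 0.0272
finger_force: 29.8
```

```bash
python3 - <<'E'
from h import *
import cv2
T=get_image("top");S=get_image("scene")
s=sense();print(s["tool_pos"],s["tool_rot"])
a=cv2.resize(T["frame"][130:230,70:170,::-1],None,fx=4,fy=4,interpolation=cv2.INTER_CUBIC)
b=cv2.resize(S["frame"][130:230,330:430,::-1],None,fx=4,fy=4,interpolation=cv2.INTER_CUBIC)
cv2.imwrite("pics/p2.png",np.hstack([a,b]))
E
```

```text
[0.63488072 0.27149685 0.12466286] [-2.22129173e+00 -2.22142253e+00  4.52538125e-04]
```

View pics/p2.png

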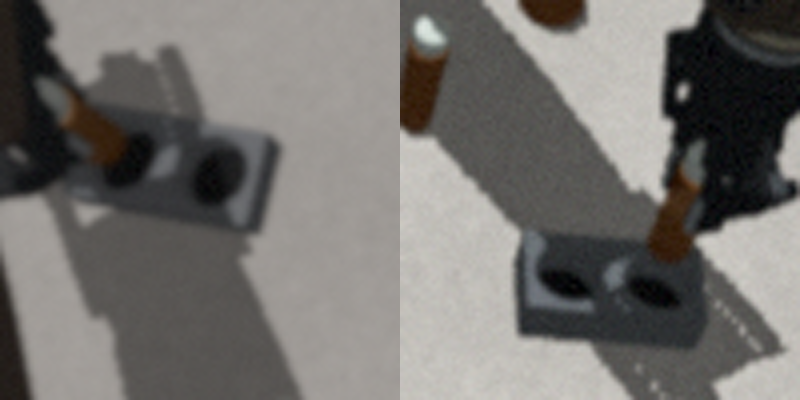

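Top crop: vial bottom at (110,153), well at (131,160). Scene crop: bottom at (671,250), well at (654,289). I'll check the alignment.

```bash
python3 - <<'E'
from h import *
T=get_image("top");S=get_image("scene")
c=lambda p,o:o+(p+.5)/4-.5
for d,pts in((T,((110,153,.069),(131,160,.035),(220,178,.035))),(S,((271,250,.069),(254,289,.035),(167,282,.035)))):
    o=(70,130) if d is T else (330,130)
    print([at(d,c(u,o[0]),c(v,o[1]),z).round(4) for u,v,z in pts])
E
```

```text
[array([0.6276, 0.2666]), array([0.6318, 0.2661]), array([0.6118, 0.2129])]
[array([0.6374, 0.2685]), array([0.6435, 0.2634]), array([0.6255, 0.2103])]
```

Emit:
{"method": "send_rows", "body": {"steps": [[-0.008, 0.014, 0.03, 0, 0, 0, 0.1], [0, 0, 0.04, 0, 0, 0, 0.1], [0, 0, 0.04, 0, 0, 0, 0.1], [0, 0, 0.04, 0, 0, 0, 0.1], [0, 0, 0.03, 0, 0, 0, 0.1]]}}

```text
t: 18.98
tool_pos: [0.6377, 0.2699, 0.0769]
tool_rot: [-2.219, -2.221, 0.004]
force: [-0.1, 0.2, -1.1]
opening: 0.0274
finger_force: 29.8
```

Emit:
{"method": "send_rows", "body": {"steps": [[0, 0, 0.025, 0, 0, 0, 0.1], [0, 0, 0.02, 0, 0, 0, 0.1], [0, 0, 0.015, 0, 0, 0, 0.1], [0, 0, 0.01, 0, 0, 0, 0.1], [0, 0, 0, 0, 0, 0, 0.1]]}}

```text
t: 19.4
tool_pos: [0.6386, 0.2702, 0.0615]
tool_rot: [-2.22, -2.222, 0.001]
force: [-1.3, 0.4, -1.3]
opening: 0.0274
finger_force: 29.8
```

Emit:
{"method": "send_rows", "body": {"steps": [[0, 0, 0.003, 0, 0, 0, 0.1], [0, 0, 0, 0, 0, 0, 0.1], [0, 0, 0, 0, 0, 0, 0.35], [0, 0, 0, 0, 0, 0, 0.4], [0, 0, 0, 0, 0, 0, 0.45]]}}

```text
t: 19.82
tool_pos: [0.6391, 0.2704, 0.062]
tool_rot: [2.22, 2.222, 0.001]
force: [-0.1, -1.1, 0.4]
opening: 0.0383
finger_force: 0.0
```

Emit:
{"method": "send_rows", "body": {"steps": [[0, 0, 0, 0, 0, 0, 0.8], [0, 0, 0, 0, 0, 0, 0.9], [0, 0, -0.03, 0, 0, 0, 1], [0, 0, -0.08, 0, 0, 0, 1], [0, 0, -0.12, 0, 0, 0, 1]]}}

```text
t: 20.23
tool_pos: [0.6364, 0.2696, 0.1159]
tool_rot: [-2.218, -2.22, 0.01]
force: [-0.1, 1.1, -0.7]
opening: 0.0852
finger_force: 0.0
```

Emit:
{"method": "send_rows", "body": {"steps": [[0, 0, -0.13, 0, 0, 0, 1], [0, 0, -0.1, 0, 0, 0, 1], [0, 0, 0, 0, 0, 0, 1], [0, 0, 0, 0, 0, 0, 1], [0, 0, 0, 0, 0, 0, 1]]}}

```text
t: 20.65
tool_pos: [0.6383, 0.2701, 0.176]
tool_rot: [-2.22, -2.222, 0.001]
force: [-0.5, 0.0, 0.1]
opening: 0.0852
finger_force: 0.0
```

Vial 1 is placed. Vial 2 next.

Emit:
{"method": "send_rows", "body": {"steps": [[-0.039, -0.076, 0, 0, 0, 0, 1], [-0.039, -0.076, 0, 0, 0, 0, 1], [-0.039, -0.076, 0, 0, 0, 0, 1], [-0.039, -0.076, 0, 0, 0, 0, 1], [-0.039, -0.076, 0, 0, 0, 0, 1]]}}

```text
t: 21.07
tool_pos: [0.5414, 0.2207, 0.1736]
tool_rot: [-2.219, -2.221, 0.006]
force: [1.2, -0.1, -0.2]
opening: 0.0855
finger_force: 0.0
```

Emit:
{"method": "send_rows", "body": {"steps": [[-0.039, -0.076, 0, 0, 0, 0, 1], [-0.039, -0.076, 0, 0, 0, 0, 1], [-0.039, -0.076, 0, 0, 0, 0, 1], [-0.039, -0.076, 0, 0, 0, 0, 1], [-0.039, -0.076, 0, 0, 0, 0, 1]]}}

```text
t: 21.48
tool_pos: [0.4464, 0.1719, 0.174]
tool_rot: [-2.219, -2.221, 0.006]
force: [-0.6, -0.1, 0.4]
opening: 0.0855
finger_force: 0.0
```

Emit:
{"method": "send_rows", "body": {"steps": [[0, 0, 0, 0, 0, 0, 1], [0, 0, 0, 0, 0, 0, 1], [0, 0, 0, 0, 0, 0, 1], [0, 0, 0, 0, 0, 0, 1], [0, 0, 0, 0, 0, 0, 1]]}}

```text
t: 21.9
tool_pos: [0.4494, 0.1728, 0.1761]
tool_rot: [-2.22, -2.222, 0.0]
force: [-0.2, 0.0, 0.5]
opening: 0.0856
finger_force: 0.0
```

```bash
python3 - <<'E'
from h import *
import cv2
d=get_image("wrist"); cv2.imwrite("pics/w4.png",cv2.resize(d["frame"][:,:,::-1],(800,600)))
np.save("w4",d,allow_pickle=True)
s=sense();print(s["t"],s["tool_pos"],s["tool_rot"])
E
```

```text
21.95 [0.44936162 0.17279801 0.17617756] [-2.22013903e+00 -2.22244875e+00  3.31204196e-04]
```

View pics/w4.png

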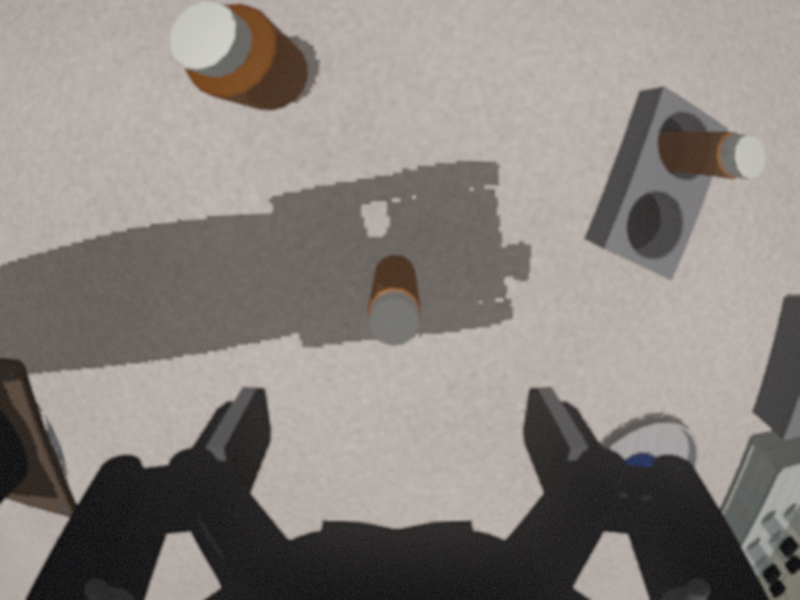

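Vial 1 stands upright in the far narrow well. Vial 2's cap is at (394,319), the near well at (656,225) and bottle 2's cap at (203,36).

```bash
python3 - <<'E'
from h import *
d=np.load("w4.npy",allow_pickle=True).item()
for n,u,v,z in(("vial2",394,319,.095),("n2",656,225,.035),("n1",690,146,.035),("bot2",203,36,.118)): print(n,wat(d,u,v,z).round(4))
E
```

```text
vial2 [0.4472 0.1764]
n2 [0.6168 0.218 ]
n1 [0.6398 0.2726]
bot2 [0.3681 0.3086]
```

Emit:
{"method": "send_rows", "body": {"steps": [[0.007, -0.005, 0.06, 0, 0, 0, 1], [0, 0, 0.07, 0, 0, 0, 1], [0, 0, 0.07, 0, 0, 0, 1], [0, 0, 0.07, 0, 0, 0, 1], [0, 0, 0.07, 0, 0, 0, 1]]}}

```text
t: 22.37
tool_pos: [0.448, 0.1745, 0.0906]
tool_rot: [2.22, 2.222, 0.001]
force: [0.1, -0.2, 0.1]
opening: 0.085
finger_force: 0.0
```

Emit:
{"method": "send_rows", "body": {"steps": [[0, 0, 0.06, 0, 0, 0, 1], [0, 0, 0.05, 0, 0, 0, 1], [0, 0, 0.034, 0, 0, 0, 1], [0, 0, 0, 0, 0, 0, 1], [0, 0, 0, 0, 0, 0, 0.6]]}}

```text
t: 22.78
tool_pos: [0.4477, 0.1744, 0.0551]
tool_rot: [-2.22, -2.222, 0.001]
force: [1.2, -0.3, 0.5]
opening: 0.0757
finger_force: 0.0
```

Emit:
{"method": "send_rows", "body": {"steps": [[0, 0, 0, 0, 0, 0, 0.45], [0, 0, 0, 0, 0, 0, 0.4], [0, 0, 0, 0, 0, 0, 0.35], [0, 0, 0, 0, 0, 0, 0.3], [0, 0, 0, 0, 0, 0, 0.25]]}}

```text
t: 23.2
tool_pos: [0.4481, 0.1745, 0.0562]
tool_rot: [2.22, 2.222, 0.002]
force: [-0.9, -0.2, 2.5]
opening: 0.0273
finger_force: 29.4
```

Emit:
{"method": "send_rows", "body": {"steps": [[0, 0, 0, 0, 0, 0, 0.2], [0, 0, 0, 0, 0, 0, 0.1], [0, 0, 0, 0, 0, 0, 0.1], [0, 0, 0, 0, 0, 0, 0.1], [0, 0, 0, 0, 0, 0, 0.1]]}}

```text
t: 23.62
tool_pos: [0.4481, 0.1745, 0.0562]
tool_rot: [2.22, 2.222, 0.001]
force: [-0.6, -0.3, 6.4]
opening: 0.0269
finger_force: 29.5
```

Emit:
{"method": "send_rows", "body": {"steps": [[0, 0, -0.03, 0, 0, 0, 0.1], [0, 0, -0.06, 0, 0, 0, 0.1], [0, 0, -0.07, 0, 0, 0, 0.1], [0, 0, -0.05, 0, 0, 0, 0.1], [0, 0, -0.03, 0, 0, 0, 0.1]]}}

```text
t: 24.03
tool_pos: [0.4481, 0.1744, 0.1168]
tool_rot: [2.22, 2.222, 0.003]
force: [-0.7, 0.0, -1.1]
opening: 0.027
finger_force: 29.6
```

Emit:
{"method": "send_rows", "body": {"steps": [[0.0166, 0.068, 0, 0, 0, 0, 0.1], [0.0166, 0.068, 0, 0, 0, 0, 0.1], [0.0166, 0.068, 0, 0, 0, 0, 0.1], [0.0166, 0.068, 0, 0, 0, 0, 0.1], [0.0166, 0.068, 0, 0, 0, 0, 0.1]]}}

```text
t: 24.45
tool_pos: [0.5327, 0.1952, 0.1147]
tool_rot: [-2.22, -2.222, 0.002]
force: [-0.5, -0.5, -0.5]
opening: 0.0277
finger_force: 29.7
```

Emit:
{"method": "send_rows", "body": {"steps": [[0.0166, 0.068, 0, 0, 0, 0, 0.1], [0.0166, 0.068, 0, 0, 0, 0, 0.1], [0.0166, 0.068, 0, 0, 0, 0, 0.1], [0.0166, 0.068, 0, 0, 0, 0, 0.1], [0.0166, 0.068, 0, 0, 0, 0, 0.1]]}}

```text
t: 24.87
tool_pos: [0.6177, 0.2161, 0.1143]
tool_rot: [-2.22, -2.222, 0.002]
force: [-0.1, 0.2, -0.7]
opening: 0.0274
finger_force: 29.7
```

Emit:
{"method": "send_rows", "body": {"steps": [[0, 0, 0, 0, 0, 0, 0.1], [0, 0, 0, 0, 0, 0, 0.1], [0, 0, 0, 0, 0, 0, 0.1], [0, 0, 0, 0, 0, 0, 0.1], [0, 0, 0, 0, 0, 0, 0.1]]}}

```text
t: 25.28
tool_pos: [0.6166, 0.2159, 0.1151]
tool_rot: [-2.22, -2.222, 0.001]
force: [0.3, -0.1, 0.4]
opening: 0.0274
finger_force: 29.8
```

Emit:
{"method": "send_rows", "body": {"steps": [[0, 0.007, 0.03, 0, 0, 0, 0.1], [0, 0, 0.03, 0, 0, 0, 0.1], [0, 0, 0.03, 0, 0, 0, 0.1], [0, 0, 0.03, 0, 0, 0, 0.1], [0, 0, 0.025, 0, 0, 0, 0.1]]}}

```text
t: 25.7
tool_pos: [0.6186, 0.2158, 0.0774]
tool_rot: [-2.22, -2.222, 0.002]
force: [-0.3, 0.1, -1.0]
opening: 0.0271
finger_force: 29.8
```

Emit:
{"method": "send_rows", "body": {"steps": [[0, 0, 0.025, 0, 0, 0, 0.1], [0, 0, 0.02, 0, 0, 0, 0.1], [0, 0, 0.015, 0, 0, 0, 0.1], [0, 0, 0.006, 0, 0, 0, 0.1], [0, 0, 0, 0, 0, 0, 0.1]]}}

```text
t: 26.12
tool_pos: [0.6191, 0.2159, 0.0621]
tool_rot: [-2.22, -2.222, 0.001]
force: [-0.6, -0.1, 0.4]
opening: 0.0273
finger_force: 29.8
```

Emit:
{"method": "send_rows", "body": {"steps": [[0, 0, 0.003, 0, 0, 0, 0.1], [0, 0, 0, 0, 0, 0, 0.1], [0, 0, 0, 0, 0, 0, 0.35], [0, 0, 0, 0, 0, 0, 0.4], [0, 0, 0, 0, 0, 0, 0.45]]}}

```text
t: 26.53
tool_pos: [0.6196, 0.2161, 0.0624]
tool_rot: [2.22, 2.222, 0.001]
force: [0.5, 0.2, -0.0]
opening: 0.0384
finger_force: 0.0
```

Emit:
{"method": "send_rows", "body": {"steps": [[0, 0, 0, 0, 0, 0, 0.8], [0, 0, 0, 0, 0, 0, 0.9], [0, 0, -0.03, 0, 0, 0, 1], [0, 0, -0.08, 0, 0, 0, 1], [0, 0, -0.12, 0, 0, 0, 1]]}}

```text
t: 26.95
tool_pos: [0.6169, 0.2155, 0.1167]
tool_rot: [-2.218, -2.219, 0.009]
force: [-0.3, -0.5, -0.5]
opening: 0.0854
finger_force: 0.0
```

Emit:
{"method": "send_rows", "body": {"steps": [[0, 0, -0.13, 0, 0, 0, 1], [0, 0, -0.13, 0, 0, 0, 1], [0, 0, -0.06, 0, 0, 0, 1], [0, 0, 0, 0, 0, 0, 1], [0, 0, 0, 0, 0, 0, 1]]}}

```text
t: 27.37
tool_pos: [0.6198, 0.2161, 0.201]
tool_rot: [2.219, 2.221, 0.004]
force: [-1.0, -0.4, -1.0]
opening: 0.0853
finger_force: 0.0
```

Emit:
{"method": "send_rows", "body": {"steps": [[0.0364, -0.1006, 0, 0, 0, 0, 1], [0.0364, -0.1006, 0, 0, 0, 0, 1], [0.0364, -0.1006, 0, 0, 0, 0, 1], [0.0364, -0.1006, 0, 0, 0, 0, 1], [0.0364, -0.1006, 0, 0, 0, 0, 1]]}}

```text
t: 27.78
tool_pos: [0.4909, 0.2611, 0.1963]
tool_rot: [-2.219, -2.22, 0.007]
force: [-0.1, 0.4, 0.7]
opening: 0.0856
finger_force: 0.0
```

Emit:
{"method": "send_rows", "body": {"steps": [[0.0364, -0.1006, 0, 0, 0, 0, 1], [0.0364, -0.1006, 0, 0, 0, 0, 1], [0.0364, -0.1006, 0, 0, 0, 0, 1], [0.0364, -0.1006, 0, 0, 0, 0, 1], [0.0364, -0.1006, 0, 0, 0, 0, 1]]}}

```text
t: 28.2
tool_pos: [0.3651, 0.3063, 0.1967]
tool_rot: [-2.22, -2.221, 0.007]
force: [0.4, -0.6, -0.0]
opening: 0.0852
finger_force: 0.0
```

Emit:
{"method": "send_rows", "body": {"steps": [[0, 0, 0, 0, 0, 0, 1], [0, 0, 0, 0, 0, 0, 1], [0, 0, 0, 0, 0, 0, 1], [0, 0, 0, 0, 0, 0, 1], [0, 0, 0, 0, 0, 0, 1]]}}

```text
t: 28.62
tool_pos: [0.3684, 0.3064, 0.1989]
tool_rot: [-2.222, -2.221, 0.001]
force: [0.1, -0.3, 0.7]
opening: 0.0854
finger_force: 0.0
```

```bash
python3 - <<'E'
from h import *
import cv2
d=get_image("wrist"); cv2.imwrite("pics/w5.png",cv2.resize(d["frame"][:,:,::-1],(800,600)))
np.save("w5",d,allow_pickle=True)
s=sense();print(s["t"],s["tool_pos"],s["tool_rot"],s["q"])
E
```

```text
28.6667 [0.3684363  0.30637042 0.19901764] [-2.22179124e+00 -2.22095214e+00  9.31021816e-04] [ 4.81563731e-01 -1.10027061e-01  2.08928984e+00 -9.06855373e-05
  1.16292493e+00  4.81977465e-01]
```

View pics/w5.png

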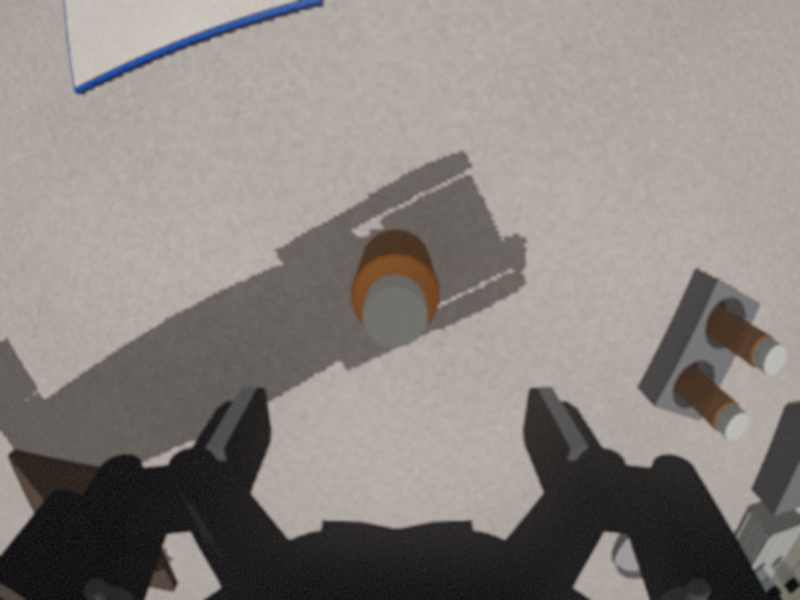

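Both vials stand in their wells. Bottle 2's cap is at (395,312), nearly centred, so I'll descend and grip.

Emit:
{"method": "send_rows", "body": {"steps": [[0.012, -0.004, 0.055, 0, 0, 0, 1], [0, 0, 0.055, 0, 0, 0, 1], [0, 0, 0.055, 0, 0, 0, 1], [0, 0, 0.055, 0, 0, 0, 1], [0, 0, 0.055, 0, 0, 0, 1]], "force": 40}}

```text
t: 29.08
tool_pos: [0.3673, 0.3095, 0.1299]
tool_rot: [2.221, 2.221, 0.0]
force: [0.3, -0.6, 0.2]
opening: 0.0852
finger_force: 0.0
```

Emit:
{"method": "send_rows", "body": {"steps": [[0, 0, 0.055, 0, 0, 0, 1], [0, 0, 0.055, 0, 0, 0, 1], [0, 0, 0.055, 0, 0, 0, 1], [0, 0, 0.05, 0, 0, 0, 1], [0, 0, 0.028, 0, 0, 0, 1]]}}

```text
t: 29.5
tool_pos: [0.3665, 0.3091, 0.0682]
tool_rot: [-2.221, -2.221, 0.004]
force: [1.1, -0.5, 0.2]
opening: 0.0858
finger_force: 0.0
```

Emit:
{"method": "send_rows", "body": {"steps": [[0, 0, 0, 0, 0, 0, 0.7], [0, 0, 0, 0, 0, 0, 0.6], [0, 0, 0, 0, 0, 0, 0.5], [0, 0, 0, 0, 0, 0, 0.4], [0, 0, 0, 0, 0, 0, 0.3]]}}

```text
t: 29.92
tool_pos: [0.3676, 0.3102, 0.0709]
tool_rot: [2.22, 2.222, 0.004]
force: [-0.6, 0.0, 2.5]
opening: 0.0487
finger_force: 41.9
```

Emit:
{"method": "send_rows", "body": {"steps": [[0, 0, 0, 0, 0, 0, 0.3], [0, 0, 0, 0, 0, 0, 0.2], [0, 0, 0, 0, 0, 0, 0.2], [0, 0, 0, 0, 0, 0, 0.2], [0, 0, 0, 0, 0, 0, 0.2]]}}

```text
t: 30.33
tool_pos: [0.3675, 0.3102, 0.0709]
tool_rot: [2.22, 2.222, 0.003]
force: [-0.6, -0.5, 5.3]
opening: 0.0488
finger_force: 41.9
```

Emit:
{"method": "send_rows", "body": {"steps": [[0, 0, -0.04, 0, 0, 0, 0.2], [0, 0, -0.08, 0, 0, 0, 0.2], [0, 0, -0.1, 0, 0, 0, 0.2], [0, 0, -0.1, 0, 0, 0, 0.2], [0, 0, -0.04, 0, 0, 0, 0.2]]}}

```text
t: 30.75
tool_pos: [0.3676, 0.3104, 0.163]
tool_rot: [2.219, 2.222, 0.006]
force: [0.3, -0.5, -0.4]
opening: 0.0485
finger_force: 41.7
```

Emit:
{"method": "send_rows", "body": {"steps": [[-0.06, 0.0267, 0, 0, 0, 0, 0.2], [-0.1041, 0.0463, 0, 0, 0, 0, 0.2], [-0.1041, 0.0463, 0, 0, 0, 0, 0.2], [-0.1041, 0.0463, 0, 0, 0, 0, 0.2], [-0.1041, 0.0463, 0, 0, 0, 0, 0.2]]}}

```text
t: 31.17
tool_pos: [0.4191, 0.1895, 0.1589]
tool_rot: [-2.219, -2.222, 0.003]
force: [0.3, 0.1, -1.9]
opening: 0.049
finger_force: 41.7
```

Emit:
{"method": "send_rows", "body": {"steps": [[-0.1041, 0.0463, 0, 0, 0, 0, 0.2], [-0.1041, 0.0463, 0, 0, 0, 0, 0.2], [-0.1041, 0.0463, 0, 0, 0, 0, 0.2], [-0.1041, 0.0463, 0, 0, 0, 0, 0.2], [-0.1041, 0.0463, 0, 0, 0, 0, 0.2]]}}

```text
t: 31.58
tool_pos: [0.4772, 0.0594, 0.1588]
tool_rot: [-2.219, -2.221, 0.002]
force: [0.5, -0.2, -0.9]
opening: 0.0491
finger_force: 41.7
```

Emit:
{"method": "send_rows", "body": {"steps": [[-0.1041, 0.0463, 0, 0, 0, 0, 0.2], [-0.1041, 0.0463, 0, 0, 0, 0, 0.2], [-0.1041, 0.0463, 0, 0, 0, 0, 0.2], [-0.1041, 0.0463, 0, 0, 0, 0, 0.2], [-0.1041, 0.0463, 0, 0, 0, 0, 0.2]]}}

```text
t: 32.0
tool_pos: [0.5352, -0.0705, 0.1586]
tool_rot: [-2.219, -2.221, 0.002]
force: [1.7, -0.0, -0.4]
opening: 0.0484
finger_force: 41.7
```

Emit:
{"method": "send_rows", "body": {"steps": [[-0.1041, 0.0463, 0, 0, 0, 0, 0.2], [-0.1041, 0.0463, 0, 0, 0, 0, 0.2], [-0.1041, 0.0463, 0, 0, 0, 0, 0.2], [-0.09, 0.04, 0, 0, 0, 0, 0.2], [-0.05, 0.022, 0, 0, 0, 0, 0.2]]}}

```text
t: 32.42
tool_pos: [0.5861, -0.1847, 0.1587]
tool_rot: [-2.222, -2.22, 0.001]
force: [0.1, 0.8, -1.5]
opening: 0.0488
finger_force: 41.7
```

Emit:
{"method": "send_rows", "body": {"steps": [[-0.0087, 0.007, 0, 0, 0, 0, 0.2], [0, 0, 0, 0, 0, 0, 0.2], [0, 0, 0, 0, 0, 0, 0.2], [0, 0, 0, 0, 0, 0, 0.2], [0, 0, 0, 0, 0, 0, 0.2]]}}

```text
t: 32.83
tool_pos: [0.5874, -0.1832, 0.1597]
tool_rot: [-2.218, -2.223, 0.0]
force: [-0.2, 0.4, -2.1]
opening: 0.0488
finger_force: 41.7
```

```bash
python3 - <<'E'
from h import *
s=sense();print(s["tool_pos"],s["tool_rot"],s["opening"])
E
```

```text
[ 0.58740719 -0.1832324   0.15970569] [-2.21831908e+00 -2.22345250e+00  8.15952743e-05] 0.04877917893998501
```

Emit:
{"method": "send_rows", "body": {"steps": [[-0.03, 0.014, 0, 0, 0, 0, 0.2], [-0.045, 0.02, 0, 0, 0, 0, 0.2], [-0.032, 0.014, 0, 0, 0, 0, 0.2], [0, 0, 0.05, 0, 0, 0, 0.2], [0, 0, 0.05, 0, 0, 0, 0.2]]}}

```text
t: 33.25
tool_pos: [0.6007, -0.2126, 0.1349]
tool_rot: [2.22, 2.219, 0.001]
force: [-0.2, -0.1, -2.4]
opening: 0.0489
finger_force: 41.7
```

Emit:
{"method": "send_rows", "body": {"steps": [[0, 0, 0.03, 0, 0, 0, 0.2], [0, 0, 0, 0, 0, 0, 0.2], [0, 0, 0, 0, 0, 0, 0.2], [0, 0, 0, 0, 0, 0, 0.2], [0, 0, 0, 0, 0, 0, 0.2]]}}

```text
t: 33.67
tool_pos: [0.6002, -0.2114, 0.1279]
tool_rot: [2.219, 2.222, 0.0]
force: [-0.1, -0.1, -1.0]
opening: 0.049
finger_force: 41.7
```

```bash
python3 - <<'E'
from h import *
import cv2
S=get_image("scene")
s=sense();print(s["tool_pos"],s["tool_rot"])
b=cv2.resize(S["frame"][140:260,140:260,::-1],None,fx=5,fy=5,interpolation=cv2.INTER_CUBIC)
cv2.imwrite("pics/p3.png",b)
E
```

```text
[ 0.60028129 -0.21141149  0.12807819] [2.21928669e+00 2.22179551e+00 6.28101695e-04]
```

View pics/p3.png

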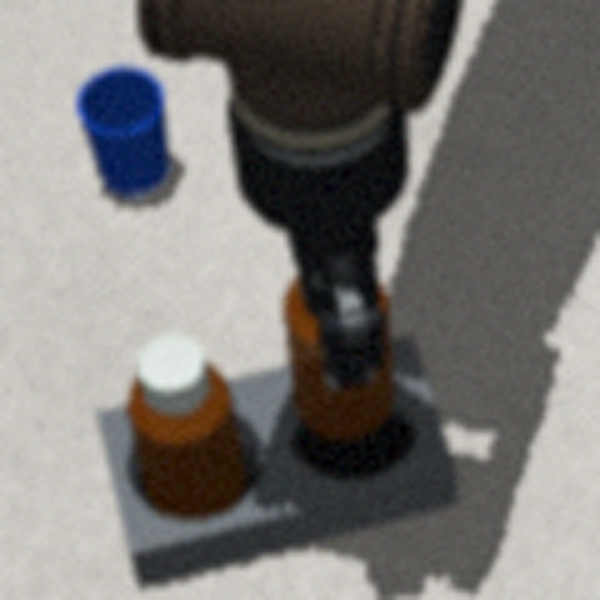

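Bottle 1 stands in the far well. Bottle 2's underside centre is at about (344,412) above the near well at (353,433), so I'll check the offset.

```bash
python3 - <<'E'
from h import *
S=get_image("scene")
c=lambda p:140+(p+.5)/5-.5
for u,v,z in((344,412,.057),(353,433,.035),(190,468,.035),(172,357,.123)): print(at(S,c(u),c(v),z).round(4))
E
```

```text
[ 0.6079 -0.2156]
[ 0.6074 -0.2121]
[ 0.6088 -0.2942]
[ 0.6007 -0.2922]
```

Emit:
{"method": "send_rows", "body": {"steps": [[0.009, 0, 0.03, 0, 0, 0, 0.2], [0, 0, 0.035, 0, 0, 0, 0.2], [0, 0, 0.035, 0, 0, 0, 0.2], [0, 0, 0.03, 0, 0, 0, 0.2], [0, 0, 0.025, 0, 0, 0, 0.2]]}}

```text
t: 34.18
tool_pos: [0.5991, -0.2087, 0.0867]
tool_rot: [-2.219, -2.221, 0.001]
force: [-0.6, 0.2, -1.7]
opening: 0.0491
finger_force: 41.7
```

Emit:
{"method": "send_rows", "body": {"steps": [[0, 0, 0.02, 0, 0, 0, 0.2], [0, 0, 0.015, 0, 0, 0, 0.2], [0, 0, 0.01, 0, 0, 0, 0.2], [0, 0, 0.005, 0, 0, 0, 0.2], [0, 0, 0, 0, 0, 0, 0.2]]}}

```text
t: 34.6
tool_pos: [0.6, -0.2093, 0.0763]
tool_rot: [2.22, 2.222, 0.0]
force: [-0.6, -1.0, -0.8]
opening: 0.049
finger_force: 41.8
```

Emit:
{"method": "send_rows", "body": {"steps": [[0, 0, 0.003, 0, 0, 0, 0.2], [0, 0, 0, 0, 0, 0, 0.2], [0, 0, 0, 0, 0, 0, 0.59], [0, 0, 0, 0, 0, 0, 0.62], [0, 0, 0, 0, 0, 0, 0.68]]}}

```text
t: 35.02
tool_pos: [0.6001, -0.2092, 0.0757]
tool_rot: [2.22, 2.222, 0.0]
force: [0.5, 0.0, -0.2]
opening: 0.058
finger_force: 0.0
```

Emit:
{"method": "send_rows", "body": {"steps": [[0, 0, 0, 0, 0, 0, 0.9], [0, 0, 0, 0, 0, 0, 1], [0, 0, -0.03, 0, 0, 0, 1], [0, 0, -0.08, 0, 0, 0, 1], [0, 0, -0.12, 0, 0, 0, 1]]}}

```text
t: 35.43
tool_pos: [0.5978, -0.2081, 0.1303]
tool_rot: [-2.216, -2.217, 0.003]
force: [0.9, -0.2, -0.1]
opening: 0.0846
finger_force: 0.0
```

Emit:
{"method": "send_rows", "body": {"steps": [[0, 0, -0.13, 0, 0, 0, 1], [0, 0, -0.13, 0, 0, 0, 1], [0, 0, -0.06, 0, 0, 0, 1], [0, 0, 0, 0, 0, 0, 1], [0, 0, 0, 0, 0, 0, 1]]}}

```text
t: 35.85
tool_pos: [0.6003, -0.2094, 0.2144]
tool_rot: [2.218, 2.22, 0.001]
force: [-0.1, 0.3, 0.4]
opening: 0.085
finger_force: 0.0
```

```bash
python3 - <<'E'
from h import *
import cv2
S=get_image("scene");s=sense();print(s["tool_pos"],s["finger_force"])
cv2.imwrite("pics/f.png",cv2.resize(S["frame"][120:270,130:430,::-1],None,fx=2.66,fy=2.66,interpolation=cv2.INTER_CUBIC))
E
```

```text
[ 0.59940669 -0.20892454  0.212244  ] 0.0
```

View pics/f.png

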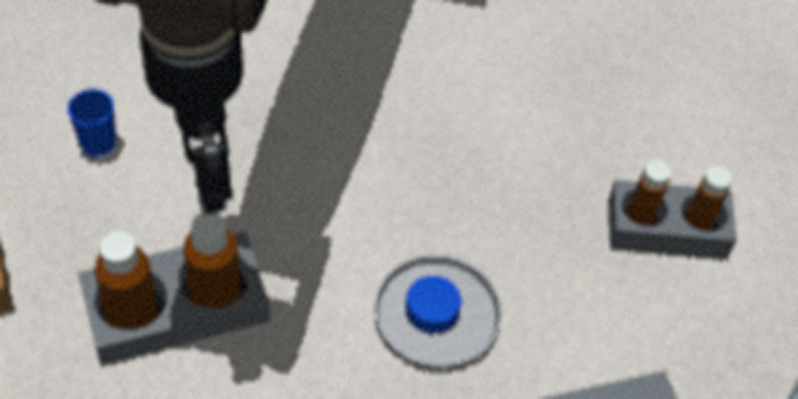

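The picture shows both bottles and both vials upright in their wells, the cap flat in the dish, and the gripper clear. I'm handing in.

```bash
python3 -c "
from rig import *
print(job_done())"
```

```text
the job is handed in; nothing more can be done
None
```

The job is handed in at about 36 s of robot time: in the last picture both bottles and both vials stand upright in their wells, the cap lies flat in the dish, and the gripper is clear; the judge's result was not shown.

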